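Lay out control vials in a chocked row on the thawing plate

ROBOT

A 7-joint arm with a two-finger parallel gripper is mounted at the origin on the work surface. World frame = base frame: x ahead of the robot, y to its left, z up, the work surface at z = 0. Lengths are in m, angles in rad, forces in N, time in s.
With the tool pointing down it reaches from about 0.35 to 0.775 m from the base axis. Payload 3.1 kg.
Tool frame: the origin (TCP) lies at the very end of the fingers, on their centre line; the grasp point (between the pads) lies 19 mm behind it; z points along the fingers, y is the line along which they close (so a half turn about z gives the same grasp; the last joint's range is limited). The gripper opens to 85 mm and grips with 20 to 120 N. Pads are 22 mm wide; open, the fingers measure 114 mm over their backs; the gripper's body (76 mm by 85 mm) begins 54 mm behind the grasp point. The pads swing forward as they close: fully open they stand 13 mm farther back than shut.
Start: joints at [1.172, 0.311, 0.014, 1.512, -0.004, 1.319, -0.027], TCP at [0.192, -0.515, 0.231] pointing down, gripper open.
Joint ranges: [-2.7, 2.7], [-0.3, 1.91], [-1.27, 1.3], [0.12, 2.57], [-1.44, 4.58], [0.2, 2.03], [-3.05, 3.05]. Speed limits (rad/s): [2.79, 2.79, 3.14, 3.14, 3.14, 3.14, 3.14].

INTERFACE

Orientations are given as [roll, pitch, yaw] about the fixed x, y, z axes, in that order (R = Rz(yaw) Ry(pitch) Rx(roll)).
In Python, from workcell import arm gives the robot as it stands.
- The arm moves only by the tool servo_tool, never from a script. Its argument "steps" is a list of rows, each a list of 5 numbers: the shift along the tool's x, y, z in cm, then the turn about the tool's z in rad, then the gripper command: -1 is shut, 1 is fully open, values between are in proportion. In form: [[tx, ty, tz, turn, fingers], ...]. A call has 1 to 5 rows; each row shifts and turns the commanded pose from where the row before left it, along the tool's axes as they then stand; what a row does not reach is not made up. A row lasts 1/8 s, in which the tool goes at most 62.5 mm and 10.7 degrees, less where a joint would pass 70% of its speed; a pose out of reach is approached as far as the arm can. A call with a gripper value outside its range is refused whole. The fingers move at their own pace and stop on an object; "squeeze" is the grip in N (left out, the last holds). Time passes only in rows, so rows that do not move let the fingers close. It gives the time, the measured TCP pose, the force and the opening at its end, in the units of the state.
- arm.sense(): the state, without advancing time (a new reading comes with each control period).
- arm.capture(name): name is "side" or "top" or "wrist"; returns the picture (420x560x3 uint8, blue, green, red); there is no depth.
- arm.camera_model(name): a dict with "mtx" (3x3 intrinsics, pixels), "cam_to_world" (4x4, takes a point from camera to world coordinates); the wrist camera has in their place "hand_eye" (4x4, takes a point from camera to tool coordinates, whose origin is the TCP and whose axes are the flange's). Camera axes: x right, y up, looking along -z (the intrinsics and any distortion apply to the point x, -y, -z); pixel columns grow to the right and rows downward; lengths in m; the calibration is good to about 2 mm. A picture is of the moment at which its call begins: read the wrist's pose just before it. camera_model takes no time and is no camera call.
- arm.sign_off(): hands the job in, once; it reports no verdict.
Trained networks look in the newest picture that a camera, given by its name, has taken for a name from the list of things; names that differ only in an ending like _2 or _b are one class to them, and where a whole thing is asked for, a point or a joint stands for the part that bears it (a point fixed in the world has none). Each returns a list of dicts, best first, with "conf" (0 to 1); they miss things now and then, are a little off and sometimes report something else, mostly with a low value. They report only what shows in the picture. A call takes as long as a camera call. They do not tell look-alikes from the thing itself.
- arm.find_in(camera, label): "centre" ([column, row] in pixels, amid what is visible of it).
- arm.regions_of(camera, label): "pixels" (420x560 bool, what is visible of it) and "centre" ([column, row] in pixels, amid what is visible of it).
- arm.spot_point(camera, label): "centre" ([column, row] in pixels: a listed point, or the origin of a listed thing).
The state is a dict: "time_s": time; "joint_positions": joint angles; "qd": joint speeds; "joint_efforts": joint torques, N m; "position": TCP position; "tool_rot": TCP orientation; "contact_force": force on the tool from outside, world axes, zero at the start; "ft_torque": the same for the moment, N m; "gripper_width": finger opening in m.
Only numpy, scipy, OpenCV 4.12 (cv2) and the standard library are available. Lean on these libraries where they do the work, as an engineer would, in place of code of your own. Each camera call takes 0.05 s, during which the arm holds its last target. There are 200 camera calls.

TASK

Lay the three frozen control vials gently on their sides across the slate-grey thawing plate, side by side in a row: red cap right up against the green stop, yellow next to it, so that it lies between red and blue, and blue on the other side of yellow. Then set the black rubber chock flat on the plate snug against the blue vial, parallel to it, so that the row cannot roll apart; keep all four centred on the plate's width and let go of everything. Neighbours should touch or nearly touch, caps may point either way, and the tube rack, mouse and white bottle stay where they are.

Things in the scene. Friction and masses are not known exactly. Their poses are not given: they have to be found in the camera images.
- plate: fixed bare slate-grey metal plate, 110 (x) by 215 (y) by 8 mm, flat on the work surface, at any of many turns, left or right; on its +y end a green stop across its width, 15 mm thick, 30 mm above the plate's top. Origin at the centre of the underside, z up. The row runs from the stop towards -y; vial axes lie across the plate, parallel to its x
- stop_foot (a point): point on the plate's top (8 mm above the work surface) at the foot of the green stop, middle of its inner face; axes as the plate's: the row extends from here towards -y
- vial_red: amber glass vial, red cap and red band on its white label, lying on its side; can roll. 64 mm long: body 42 mm diameter x 44, neck, cap 32 mm diameter x 16. 88 to 138 g. Origin on the axis, midway along the 64 mm; x along the axis to the cap; y, z turn as it rolls. Starts on a 3 mm thick grey-blue mat (origin 24 mm up). Pick it end to end (64 mm), so no finger comes between neighbours
- vial_yellow: amber glass vial, yellow cap and yellow band on its white label, lying on its side; can roll. 64 mm long: body 42 mm diameter x 44, neck, cap 32 mm diameter x 16. 88 to 138 g. Origin on the axis, midway along the 64 mm; x along the axis to the cap; y, z turn as it rolls. Starts on a 3 mm thick grey-blue mat (origin 24 mm up). Pick it end to end (64 mm), so no finger comes between neighbours
- vial_blue: amber glass vial, blue cap and blue band on its white label, lying on its side; can roll. 64 mm long: body 42 mm diameter x 44, neck, cap 32 mm diameter x 16. 88 to 138 g. Origin on the axis, midway along the 64 mm; x along the axis to the cap; y, z turn as it rolls. Starts on a 3 mm thick grey-blue mat (origin 24 mm up). Pick it end to end (64 mm), so no finger comes between neighbours
- chock: loose black rubber bar, orange stripe on top: 60 mm long (x), 44 mm wide at the foot (y), 30 mm high, long sides sloping in to a 16 mm top. 90 g. Origin at the centre of its underside, z up. Starts flat on the 3 mm mat. Touching a vial on the plate, centrelines are 35 mm apart; its foot reaches under the vial: lower it over 43 mm away, then slide it in. Pick it by its ends (60 mm)
- tube_rack: bystander: light blue sample rack 60 x 130 x 50 mm with green-capped tubes standing 90 mm high, beyond the work area. Origin at the centre of its underside
- mouse: bystander: light grey computer mouse 110 x 62 mm, 34 mm high, on a black round pad to the right. Origin at the centre of its underside
- diluent: bystander: upright white bottle with white cap, 60 mm in diameter, 120 mm high, to the left. Origin at the centre of its underside
Things that resemble listed ones, but are neither listed nor needed, are in the scene too. What is shaped like the vial_yellow but turquoise is not meant. What is shaped like the vial_blue but purple is not meant.

How it is judged:
By the outcome, as a careful person would: the job done as asked, in the order asked, and still so for the second after the job is handed in, with the robot touching nothing.
It also fails if it takes over 109 s, if anything falls off the work surface, if the arm or the gripper's body presses on something with over 40 N, if the wrist force passes 120 N, or if a joint passes its speed limit or range.

## Working session

There is one attempt and no reset: what is moved stays moved. The work goes in short steps, Python scripts to look and compute and a tool call to move; the robot and the scene stay as the last step left them, time stands still between calls to the robot, and variables do not carry over. Pictures are saved under pics/ and viewed, on a budget of 14 in all, crops included, one or two more only if the job needs it, and the job is handed in when it is done.

Besides the shell and the picture viewer there is one more tool, called as name(argument=value, ...) on one line, values as JSON. servo_tool: Moves the arm, as the interface text tells. Its arguments: {"type":"object","properties":{"steps":{"type":"array"},"squeeze":{"type":"number"}},"required":["steps"]}

```bash
ls; mkdir -p pics; cat > h.py <<'E'
import numpy as np, cv2
from workcell import arm
from scipy.spatial.transform import Rotation as R
def Tcw(n,st=None):
    m=arm.camera_model(n)
    if 'cam_to_world' in m: return np.array(m['mtx']),np.array(m['cam_to_world']),m
    T=np.eye(4);T[:3,:3]=R.from_euler('xyz',st['tool_rot']).as_matrix();T[:3,3]=st['position']
    return np.array(m['mtx']),T@np.array(m['hand_eye']),m
def px2w(n,px,z,st=None):
    K,T,m=Tcw(n,st)
    d=np.array(m.get('dist',m.get('distortion',np.zeros(5))),float)
    p=cv2.undistortPoints(np.array([[px]],float),K,d)[0,0]
    r=T[:3,:3]@np.array([p[0],-p[1],-1]);o=T[:3,3]
    return o+r*(z-o[2])/r[2]
def w2px(n,P,st=None):
    K,T,m=Tcw(n,st)
    d=np.array(m.get('dist',m.get('distortion',np.zeros(5))),float)
    c=np.linalg.inv(T)@np.append(P,1);c=np.array([c[0],-c[1],-c[2]])
    return cv2.projectPoints(c.reshape(1,3),np.zeros(3),np.zeros(3),K,d)[0][0,0]
E
python3 - <<'E'
from h import *
st=arm.sense();print(st)
for n in ['top','side','wrist']:
    im=arm.capture(n);cv2.imwrite(f'pics/{n}0.png',im);print(n,arm.camera_model(n))
    for l in ['plate','vial_red','vial_yellow','vial_blue','chock','tube_rack','mouse','diluent']:
        print(l,[(np.round(d['centre']),round(d['conf'],2)) for d in arm.find_in(n,l)][:5]) if n=='top' else 0
print([(np.round(d['centre']),round(d['conf'],2)) for d in arm.spot_point('top','stop_foot')])
a=np.hstack([cv2.imread('pics/top0.png')]);
E
```

```text
pics
{'time_s': 0.0, 'joint_positions': array([ 1.17230617,  0.31173244,  0.01398934,  1.51307528, -0.00440493,
        1.31917602, -0.02722729]), 'qd': array([ 0.00016777, -0.00100298,  0.00149017, -0.00177248, -0.00152204,
        0.00086689, -0.00025259]), 'joint_efforts': array([ 7.01641488e-05, -3.79904473e+01,  1.45939062e-01, -2.30585897e+01,
        1.20624370e-02,  1.35885249e-02,  1.59521574e-05]), 'position': array([ 0.19185649, -0.51467316,  0.23020998]), 'tool_rot': array([-3.13923413e+00,  9.11413954e-05,  3.56840978e-01]), 'contact_force': array([ 0.72164329, -0.43947139,  0.0588837 ]), 'ft_torque': array([ 0.00847598, -0.02005413,  0.00691728]), 'gripper_width': 0.08563625431261056}
top {'mtx': array([[426.09181687,   0.        , 286.02755163],
       [  0.        , 426.09181687, 211.20953927],
       [  0.        ,   0.        ,   1.        ]]), 'cam_to_world': array([[ 0.00866744,  0.9913518 , -0.13094458,  0.41085608],
       [-0.99971972,  0.01147575,  0.02070713,  0.0130254 ],
       [ 0.02203074,  0.1307284 ,  0.99117341,  1.2357407 ],
       [ 0.        ,  0.  
[... 712 characters left out ...]
60209991,  0.91669093],
       [ 0.00225238,  0.60246286,  0.79814374,  1.23603771],
       [ 0.        ,  0.        ,  0.        ,  1.        ]])}
wrist {'mtx': array([[305.71957739,   0.        , 283.0039467 ],
       [  0.        , 305.71957739, 209.58060698],
       [  0.        ,   0.        ,   1.        ]]), 'hand_eye': array([[ 1.74317543e-05,  9.45454621e-01,  3.25753832e-01,
         8.36028347e-02],
       [ 9.99999829e-01,  1.73689800e-04, -5.57622222e-04,
         5.65266177e-04],
       [-5.83786625e-04,  3.25753787e-01, -9.45454457e-01,
        -1.42441887e-01],
       [ 0.00000000e+00,  0.00000000e+00,  0.00000000e+00,
         1.00000000e+00]])}
[(array([183., 207.]), 0.71)]
```

View pics/top0.png

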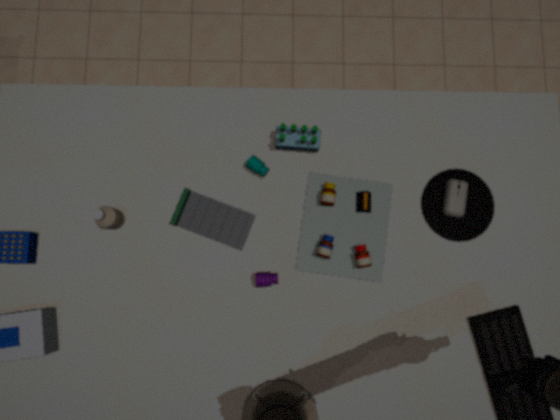

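View pics/side0.png

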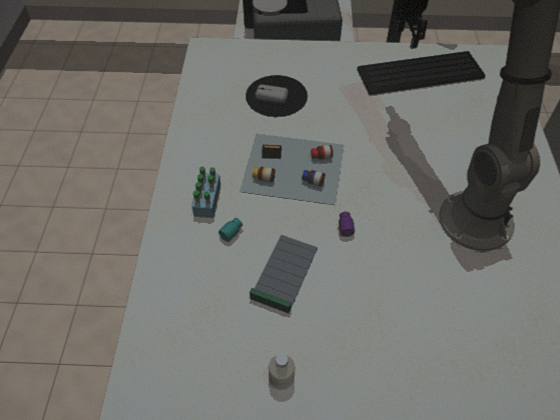

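The top view shows red at (362,257), yellow at (328,195), blue at (325,249), the chock at (364,201), and the plate at (211,220) with its green stop to the left at (181,207). Two things could be confused with the vials: turquoise (257,166) with yellow, and purple (266,280) with blue. The description picks the four on the mat. Next I'll measure in both cameras and check one crop.

```bash
python3 - <<'E'
from h import *
top=arm.capture('top');arm.capture('side')
Z={'vial_red':.024,'vial_yellow':.024,'vial_blue':.024,'chock':.003,'stop_foot':.008,'plate':0,'tube_rack':0,'mouse':0,'diluent':0}
for l,z in Z.items():
    for n in ['top','side']:
        for d in arm.spot_point(n,l)[:3]:
            print(l,n,np.round(d['centre']),round(d['conf'],2),np.round(px2w(n,d['centre'],z)[:2],3))
for l,z in [('vial_red',.024),('vial_yellow',.024),('vial_blue',.024),('chock',.02),('plate',.008)]:
  for n in ['top','side']:
    for d in arm.regions_of(n,l)[:3]:
        ys,xs=np.nonzero(d['pixels'])
        P=np.array([px2w(n,(x,y),z)[:2] for x,y in zip(xs[::2],ys[::2])])
        u,s,v=np.linalg.svd(P-P.mean(0),full_matrices=False)
        r=cv2.minAreaRect((P*1000).astype(np.float32))
        print('R',l,n,round(d['conf'],2),P.mean(0).round(3),np.degrees(np.arctan2(v[0,1],v[0,0])).round(1),np.round(s/np.sqrt(len(P))*1000,1),np.round(r[0]),np.round(r[1]),round(r[2],1))
cv2.imwrite('pics/c1.png',cv2.resize(top[150:300,160:400],None,fx=3.3,fy=3.3,interpolation=cv2.INTER_CUBIC))
E
```

```text
vial_red top [360. 257.] 0.79 [ 0.443 -0.225]
vial_red side [281. 377.] 0.66 [0.542 0.49 ]
vial_red side [320. 154.] 0.61 [ 0.446 -0.221]
vial_yellow top [258. 166.] 0.81 [0.702 0.071]
vial_yellow top [331. 195.] 0.79 [ 0.62  -0.143]
vial_yellow side [263. 173.] 0.86 [ 0.621 -0.134]
vial_yellow side [283. 375.] 0.25 [0.538 0.486]
vial_blue top [266. 279.] 0.87 [0.378 0.043]
vial_blue top [324. 248.] 0.85 [ 0.466 -0.121]
vial_blue side [345. 220.] 0.75 [0.377 0.031]
vial_blue side [314. 178.] 0.55 [ 0.465 -0.121]
chock top [365. 204.] 0.88 [ 0.598 -0.244]
chock top [364. 258.] 0.32 [ 0.44  -0.239]
chock side [268. 154.] 0.77 [ 0.612 -0.234]
stop_foot top [185. 202.] 0.69 [0.598 0.281]
stop_foot side [268. 298.] 0.9 [0.584 0.279]
plate top [214. 219.] 0.84 [0.548 0.196]
plate side [285. 273.] 0.64 [0.543 0.198]
tube_rack top [300. 139.] 0.62 [ 0.792 -0.054]
tube_rack side [209. 202.] 0.65 [ 0.777 -0.035]
mouse top [453. 198.] 0.97 [ 0.618 -0.506]
mouse side [271.  98.] 0.95 [ 0.613 -0.505]
diluent top [113. 218.] 0.62 [0.547 0.489]
diluent top [328. 193.] 0.58 [ 0.63  -0.136]
diluent s
[... 646 characters left out ...]
.62  -0.134] 171.1 [19.3 11.4] [ 622. -134.] [42. 69.] 82.9
R vial_blue top 0.53 [0.377 0.042] -85.3 [18.  11.1] [376.  41.] [39. 65.] 0.5
R vial_blue side 0.58 [ 0.465 -0.123] 150.5 [19.8 15.1] [ 466. -123.] [55. 73.] 68.0
R chock top 0.78 [ 0.601 -0.238] 174.3 [17.8 11.8] [ 602. -237.] [44. 62.] 89.0
R chock side 0.66 [ 0.598 -0.23 ] 150.6 [16.8 15.9] [ 598. -229.] [57. 56.] 2.3
R chock side 0.61 [ 0.784 -0.052] 91.6 [50.5 20.1] [784. -58.] [190.  73.] 86.9
R plate top 0.81 [0.548 0.199] -110.9 [64.7 31.7] [548. 199.] [226. 112.] 68.9
R plate side 0.65 [ 0.787 -0.061] 89.7 [49.4 20.1] [785. -67.] [185.  73.] 86.6
R plate side 0.63 [0.546 0.205] 69.5 [62.9 32.5] [545. 199.] [220. 118.] 68.6
```

View pics/c1.png

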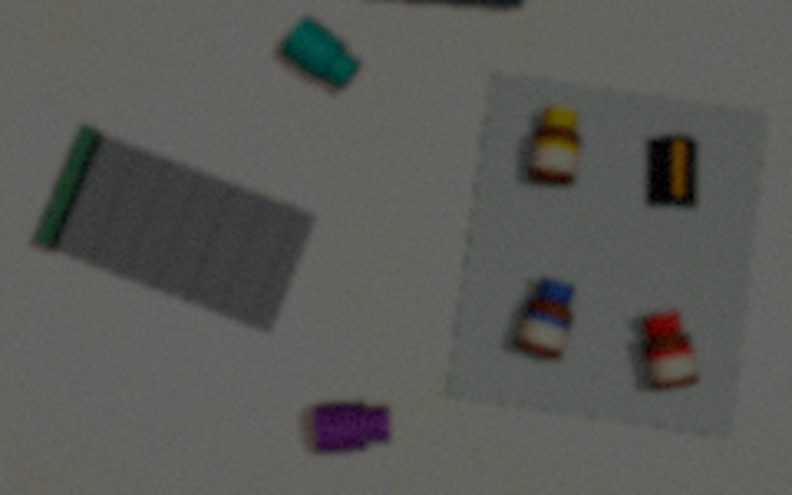

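The crop confirms the four on the mat as described; turquoise and purple are left out. Now a plan helper, then hover over red.

```bash
cat >> h.py <<'E'
def plan(xyz,yaw,fing=1,maxrow=5.5,maxrot=.18,start=None,n=None):
    st=arm.sense()
    p,y=(np.array(st['position']),st['tool_rot'][2]) if start is None else (np.array(start[0],float),start[1])
    dy=(yaw-y+np.pi/2)%np.pi-np.pi/2   # half-turn equivalent
    d=np.array(xyz)-p
    k=n or int(max(np.ceil(np.linalg.norm(d)*100/maxrow),np.ceil(abs(dy)/maxrot),1))
    rows=[]
    for i in range(k):
        s=d/k*100
        c,sn=np.cos(y),np.sin(y)
        rows.append([float(v) for v in (round(c*s[0]+sn*s[1],2),round(sn*s[0]-c*s[1],2),round(-s[2],2),round(-dy/k,3),fing)])
        y+=dy/k
    print('yaw end',round(y,3))
    for i in range(0,k,5): print(rows[i:i+5])
    return y
E
python3 - <<'E'
from h import *
plan([.443,-.228,.15],1.78)
E
```

```text
yaw end 1.78
[[4.19, -2.27, 1.02, -0.178, 1.0], [4.53, -1.49, 1.02, -0.178, 1.0], [4.72, -0.67, 1.02, -0.178, 1.0], [4.76, 0.18, 1.02, -0.178, 1.0], [4.66, 1.02, 1.02, -0.178, 1.0]]
[[4.4, 1.83, 1.02, -0.178, 1.0], [4.01, 2.58, 1.02, -0.178, 1.0], [3.49, 3.25, 1.02, -0.178, 1.0]]
```

servo_tool(steps=[[4.2, -2.3, 1.0, -0.178, 1], [4.5, -1.5, 1.0, -0.178, 1], [4.7, -0.7, 1.0, -0.178, 1], [4.8, 0.2, 1.0, -0.178, 1], [4.7, 1.0, 1.0, -0.178, 1]])

```text
time_s: 2.72
position: [0.3496, -0.3337, 0.1813]
tool_rot: [3.141, 0.001, 1.252]
contact_force: [0.2, -0.8, -0.0]
gripper_width: 0.0852
```

servo_tool(steps=[[4.4, 1.8, 1.0, -0.178, 1], [4.0, 2.6, 1.0, -0.178, 1], [3.5, 3.3, 1.0, -0.178, 1], [0, 0, 0, 0, 1], [0, 0, 0, 0, 1]])

```text
time_s: 3.35
position: [0.4427, -0.2277, 0.1513]
tool_rot: [-3.141, 0.001, 1.78]
contact_force: [-0.3, -0.1, 0.3]
gripper_width: 0.0859
```

```bash
cat >> h.py <<'E'
def look(label,z,save=None,spot=True,pick=None):
    st=arm.sense();im=arm.capture('wrist')
    print('tcp',np.round(st['position'],4),'rot',np.round(st['tool_rot'],3))
    if save: cv2.imwrite(f'pics/{save}.png',im)
    if spot:
        for d in arm.spot_point('wrist',label)[:3]: print('spot',np.round(d['centre']),round(d['conf'],2),np.round(px2w('wrist',d['centre'],z,st)[:2],4))
    for d in arm.regions_of('wrist',label)[:3]:
        ys,xs=np.nonzero(d['pixels'])
        P=np.array([px2w('wrist',(x,y),z,st)[:2] for x,y in zip(xs[::3],ys[::3])])
        u,s,v=np.linalg.svd(P-P.mean(0),full_matrices=False)
        r=cv2.minAreaRect((P*1000).astype(np.float32))
        print('reg',round(d['conf'],2),np.round(d['centre']),P.mean(0).round(4),'ang',np.degrees(np.arctan2(v[0,1],v[0,0])).round(1),'rect',np.round(r[0],1),np.round(r[1]),round(r[2],1))
    return st,im
E
python3 - <<'E'
from h import *
look('vial_red',.024,'w1')
E
```

```text
tcp [ 0.4427 -0.2277  0.1513] rot [-3.141e+00  1.000e-03  1.780e+00]
spot [287. 203.] 0.69 [ 0.4463 -0.2304]
reg 0.71 [282. 202.] [ 0.4438 -0.2309] ang 12.4 rect [ 445.7 -230.6] [69. 46.] 12.0
```

View pics/w1.png

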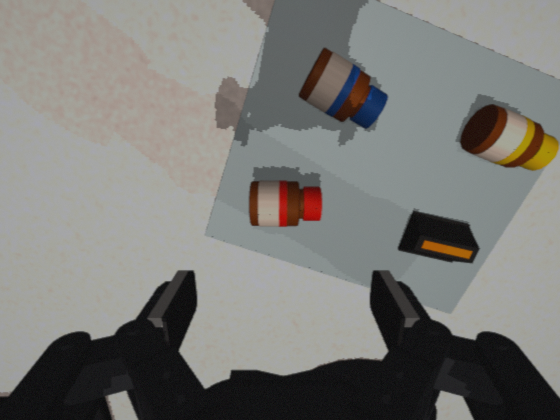

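Red lies at (286,202), its axis level in the picture, so it's already lined up with the fingers. The decoys aren't near. Descend.

servo_tool(steps=[[-0.35, 0.23, 4.5, 0, 1], [0, 0, 4.5, 0, 1], [0, 0, 3.5, 0, 1], [0, 0, 2.0, 0, 1], [0, 0, 0, 0, 1]], squeeze=30)

```text
time_s: 4.12
position: [0.444, -0.2306, 0.005]
tool_rot: [-3.138, -0.002, 1.778]
contact_force: [0.1, 0.1, 0.4]
gripper_width: 0.0856
```

servo_tool(steps=[[0, 0, 0, 0, -0.2], [0, 0, 0, 0, -0.2], [0, 0, 0, 0, -0.2], [0, 0, 0, 0, -0.2], [0, 0, 0, 0, -0.2]])

```text
time_s: 4.75
position: [0.4471, -0.2309, 0.0077]
tool_rot: [3.14, 0.002, 1.781]
contact_force: [-0.8, 0.5, 6.3]
gripper_width: 0.0632
```

```bash
python3 - <<'E'
from h import *
st=arm.sense()
plan([.54,.19,.18],1.204,fing=-.2,start=([.447,-.231,.13],1.78),maxrow=4.6)
E
```

```text
yaw end 1.204
[[3.93, 1.78, -0.5, 0.058, -0.2], [4.02, 1.56, -0.5, 0.058, -0.2], [4.1, 1.32, -0.5, 0.058, -0.2], [4.17, 1.08, -0.5, 0.058, -0.2], [4.23, 0.84, -0.5, 0.058, -0.2]]
[[4.27, 0.6, -0.5, 0.058, -0.2], [4.3, 0.35, -0.5, 0.058, -0.2], [4.31, 0.1, -0.5, 0.058, -0.2], [4.31, -0.15, -0.5, 0.058, -0.2], [4.29, -0.4, -0.5, 0.058, -0.2]]
```

servo_tool(steps=[[0, 0, -1, 0, -0.2], [0, 0, -3, 0, -0.2], [0, 0, -4.5, 0, -0.2], [0, 0, -4, 0, -0.2], [0, 0, 0, 0, -0.2]])

```text
time_s: 5.38
position: [0.4487, -0.2306, 0.135]
tool_rot: [3.135, 0.005, 1.781]
contact_force: [2.0, 0.2, -1.8]
gripper_width: 0.0634
```

servo_tool(steps=[[3.9, 1.8, -0.5, 0.058, -0.2], [4.0, 1.6, -0.5, 0.058, -0.2], [4.1, 1.3, -0.5, 0.058, -0.2], [4.2, 1.1, -0.5, 0.058, -0.2], [4.2, 0.8, -0.5, 0.058, -0.2]])

```text
time_s: 6.0
position: [0.4917, -0.0183, 0.1552]
tool_rot: [-3.139, -0.0, 1.489]
contact_force: [0.3, -0.0, -2.0]
gripper_width: 0.0634
```

servo_tool(steps=[[4.3, 0.6, -0.5, 0.058, -0.2], [4.3, 0.35, -0.5, 0.058, -0.2], [4.3, 0.1, -0.5, 0.058, -0.2], [4.3, -0.15, -0.5, 0.058, -0.2], [4.3, -0.4, -0.5, 0.058, -0.2]])

```text
time_s: 6.62
position: [0.5387, 0.1916, 0.1798]
tool_rot: [-3.139, 0.002, 1.199]
contact_force: [1.1, 0.1, -0.6]
gripper_width: 0.0633
```

servo_tool(steps=[[0, 0, 0, 0, -0.2], [0, 0, 0, 0, -0.2]])

```text
time_s: 6.88
position: [0.5387, 0.1899, 0.1798]
tool_rot: [-3.14, 0.003, 1.201]
contact_force: [0.4, -1.0, -0.6]
gripper_width: 0.0635
```

```bash
python3 - <<'E'
from h import *
st,im=look('plate',.008,'w2')
for d in arm.spot_point('wrist','stop_foot')[:3]: print('foot',np.round(d['centre']),round(d['conf'],2),np.round(px2w('wrist',d['centre'],.008,st)[:2],4))
E
```

```text
tcp [0.5387 0.1899 0.1798] rot [-3.140e+00  3.000e-03  1.201e+00]
spot [286. 179.] 0.71 [0.5446 0.197 ]Traceback (most recent call last):
  File "<stdin>", line 2, in <module>
  File "h.py", line 43, in look
    P=np.array([px2w('wrist',(x,y),z,st)[:2] for x,y in zip(xs[::3],ys[::3])])
                ~~~~^^^^^^^^^^^^^^^^^^^^
  File "h.py", line 10, in px2w
    K,T,m=Tcw(n,st)
          ~~~^^^^^^
  File "h.py", line 5, in Tcw
    m=arm.camera_model(n)
ValueError: time passes only in moves, steps and waits
```

View pics/w2.png

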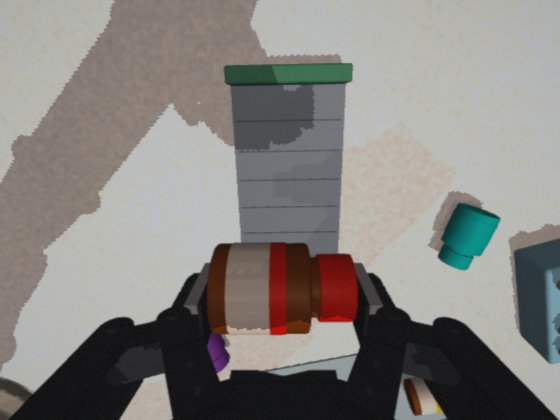

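Red is held level. The stop's inner foot runs from about (231,84) to (346,83). The plate edges run (231,90)–(242,240) on the left and (346,90)–(338,240) on the right.

```bash
sed -i 's/^    m=arm.camera_model(n)/    m=CM.setdefault(n,None) or CM.update({n:arm.camera_model(n)}) or CM[n]/; s/^def Tcw/CM={}\ndef Tcw/' h.py
python3 - <<'E'
from h import *
st=arm.sense()
im=cv2.imread('pics/w2.png').astype(float)
for r in (83,100,140,190,230):
    g=cv2.GaussianBlur(im,(3,3),0).mean(2)[r]; print(r,g[222:252:2].astype(int),g[330:356:2].astype(int))
print('col', [tuple(im[r,c].astype(int)) for c in (245,330) for r in range(76,92,2)])
for p in [(231,84),(346,83),(288,83.5),(231,90),(242,240),(346,90),(338,240)]: print(p,px2w('wrist',p,.008,st)[:2].round(4))
for d in arm.spot_point('wrist','stop_foot')[:3]: print('foot',np.round(d['centre']),round(d['conf'],2),np.round(px2w('wrist',d['centre'],.008,st)[:2],4))
E
```

```text
83 [128 118  79  54  46  42  42  42  41  41  40  40  40  40  38] [ 59  60  59  64  65  63  66  76 123 163 178 182 185]
100 [133 130 128 128 122  88  80  80  81  80  81  81  80  80  81] [119 119 119 119 118 119 119 133 179 187 187 189 188]
140 [168 135 131 132 131 127  97  79  78  79  78  79  78  79  79] [118 117 118 118 117 118 131 178 188 188 189 191 191]
190 [189 189 189 188 188 189 189 180 128 114 114 114 114 114 114] [109 109 109 110 110 133 174 181 184 185 184 180 179]
230 [188 188 188 187 188 189 189 188 187 153 112 111 112 111 111] [100  99  99 104 126 170 178 180 181 180 179 181 183]
col [(np.int64(55), np.int64(74), np.int64(41)), (np.int64(53), np.int64(71), np.int64(41)), (np.int64(53), np.int64(72), np.int64(40)), (np.int64(47), np.int64(62), np.int64(36)), (np.int64(33), np.int64(42), np.int64(29)), (np.int64(75), np.int64(74), np.int64(71)), (np.int64(84), np.int64(81), np.int64(79)), (np.int64(84), np.int64(81), np.int64(79)), (np.int64(83), np.int64(111), np.int64(62)), (np.int64(84), np.int64(112), np.int64(64)), (np.int64(77), np.int64(103), np.int64(57)), (np.int64(46), np.int64(60), np.int64(35)), (np.int64(93), np.int64(91), np.int64(87)), (np.int64(123), np.int64(119), np.int64(117)), (np.int64(123), np.int64(118), np.int64(116)), (np.int64(122), np.int64(117), np.int64(116))]
(231, 84) [0.5301 0.3008]
(346, 83) [0.6326 0.2617]
(288, 83.5) [0.5809 0.2814]
(231, 90) [0.5279 0.2959]
(242, 240) [0.4738 0.1476]
(346, 90) [0.6307 0.2558]
(338, 240) [0.5748 0.1082]
foot [284.  86.] 0.8 [0.5769 0.2804]
foot [539. 288.] 0.5 [ 0.7789 -0.0394]
foot [289. 180.] 0.42 [0.5479 0.1929]
```

servo_tool(steps=[[3.7, 0.35, 2, -0.008, -0.2], [3.7, 0.3, 4, 0, -0.2], [0, 0, 4.5, 0, -0.2], [0, 0, 3.5, 0, -0.2], [0, 0, 1.8, 0, -0.2]])

```text
time_s: 7.7
position: [0.5712, 0.2555, 0.0208]
tool_rot: [-3.139, 0.004, 1.207]
contact_force: [-0.1, 0.0, -1.3]
gripper_width: 0.0636
```

servo_tool(steps=[[0, 0, 0.2, 0, -0.2], [0, 0, 0, 0, -0.2]])

```text
time_s: 7.95
position: [0.5734, 0.2579, 0.0229]
tool_rot: [3.14, -0.002, 1.208]
contact_force: [-0.1, 0.2, -0.7]
gripper_width: 0.0632
```

servo_tool(steps=[[0, 0, 0.4, 0, -0.2], [0, 0, 0.2, 0, -0.2], [0, 0, 0, 0, -0.2]])

```text
time_s: 8.32
position: [0.5722, 0.2575, 0.0154]
tool_rot: [3.141, -0.0, 1.209]
contact_force: [-0.5, -0.2, -1.1]
gripper_width: 0.0636
```

servo_tool(steps=[[0, 0, 0.15, 0, -0.2], [0, 0, 0, 0, -0.2]])

```text
time_s: 8.57
position: [0.5721, 0.2575, 0.0136]
tool_rot: [-3.141, 0.0, 1.209]
contact_force: [0.3, -0.7, -1.2]
gripper_width: 0.0635
```

servo_tool(steps=[[0, 0, 0.15, 0, -0.2], [0.3, 0, 0, 0, -0.2], [0, 0, 0, 0, -0.2]])

```text
time_s: 8.95
position: [0.5739, 0.2606, 0.0128]
tool_rot: [3.141, -0.001, 1.209]
contact_force: [0.2, -0.7, 2.1]
gripper_width: 0.0637
```

servo_tool(steps=[[0.15, 0, 0, 0, -0.2], [0, 0, 0, 0, -0.2]])

```text
time_s: 9.2
position: [0.5739, 0.2606, 0.0127]
tool_rot: [3.141, 0.002, 1.209]
contact_force: [-2.5, -3.5, 5.4]
gripper_width: 0.0634
```

servo_tool(steps=[[0, 0, 0, 0, 0.8], [0, 0, 0, 0, 0.8], [0, 0, 0, 0, 0.8]])

```text
time_s: 9.57
position: [0.5736, 0.2621, 0.012]
tool_rot: [-3.141, -0.0, 1.209]
contact_force: [0.1, -0.3, 1.2]
gripper_width: 0.0771
```

servo_tool(steps=[[0, 0, -1, 0, 0.8], [0, 0, -4, 0, 0.9], [0, 0, -5, 0, 1], [0, 0, -4, 0, 1], [0, 0, 0, 0, 1]])

```text
time_s: 10.2
position: [0.5764, 0.2639, 0.1579]
tool_rot: [3.135, -0.008, 1.209]
contact_force: [-0.6, 0.5, -0.0]
gripper_width: 0.0853
```

```bash
python3 - <<'E'
from h import *
look('vial_red',.029,'w3')
print(px2w.__name__)
plan([.618,-.134,.15],np.radians(82),start=([.574,.261,.153],1.209),maxrow=5.2)
E
```

```text
tcp [0.5764 0.2639 0.1579] rot [ 3.135 -0.008  1.209]
spot [280. 204.] 0.65 [0.5737 0.2609]
reg 0.57 [280. 202.] [0.5726 0.2607] ang -18.5 rect [574.  259.8] [42. 68.] 69.2
px2w
yaw end 1.431
[[-4.42, 2.26, 0.04, -0.028, 1.0], [-4.48, 2.14, 0.04, -0.028, 1.0], [-4.54, 2.01, 0.04, -0.028, 1.0], [-4.6, 1.89, 0.04, -0.028, 1.0], [-4.65, 1.76, 0.04, -0.028, 1.0]]
[[-4.69, 1.63, 0.04, -0.028, 1.0], [-4.74, 1.5, 0.04, -0.028, 1.0], [-4.78, 1.36, 0.04, -0.028, 1.0]]
```

View pics/w3.png

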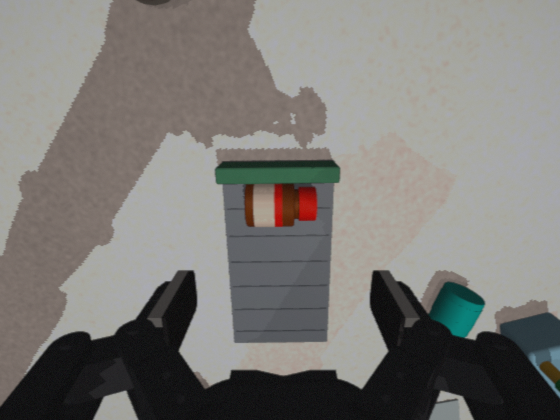

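Red (280,203) rests at the foot of the stop, square to it and centred on the plate (223–333). Next: yellow.

servo_tool(steps=[[-4.4, 2.3, 0, -0.028, 1], [-4.5, 2.1, 0, -0.028, 1], [-4.5, 2.0, 0, -0.028, 1], [-4.6, 1.9, 0, -0.028, 1], [-4.65, 1.8, 0, -0.028, 1]])

```text
time_s: 10.98
position: [0.6007, 0.0133, 0.1504]
tool_rot: [-3.138, 0.001, 1.35]
contact_force: [-0.4, 0.3, 0.3]
gripper_width: 0.0851
```

servo_tool(steps=[[-4.7, 1.6, 0, -0.028, 1], [-4.7, 1.5, 0, -0.028, 1], [-4.8, 1.4, 0, -0.028, 1], [0, 0, 0, 0, 1], [0, 0, 0, 0, 1]])

```text
time_s: 11.6
position: [0.6177, -0.1323, 0.1506]
tool_rot: [-3.138, -0.001, 1.432]
contact_force: [-0.1, 0.7, 0.1]
gripper_width: 0.0855
```

```bash
python3 - <<'E'
from h import *
look('vial_yellow',.024,'w4')
E
```

```text
tcp [ 0.6177 -0.1323  0.1506] rot [-3.138e+00 -1.000e-03  1.432e+00]
spot [290. 202.] 0.63 [ 0.6234 -0.1345]
reg 0.75 [288. 204.] [ 0.6213 -0.1347] ang -8.9 rect [ 623.4 -135.6] [45. 69.] 82.1
```

View pics/w4.png

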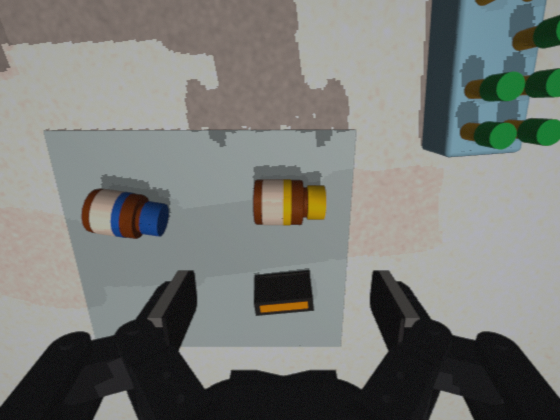

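Yellow is at (290,203), level in the picture.

servo_tool(steps=[[-0.2, 0.58, 4.5, 0, 1], [0, 0, 4.5, 0, 1], [0, 0, 3.5, 0, 1], [0, 0, 1.9, 0, 1], [0, 0, 0, 0, 1]], squeeze=30)

```text
time_s: 12.38
position: [0.6233, -0.1346, 0.0071]
tool_rot: [-3.139, -0.0, 1.434]
contact_force: [-0.1, -0.3, 0.1]
gripper_width: 0.0855
```

servo_tool(steps=[[0, 0, 0, 0, -0.2], [0, 0, 0, 0, -0.2], [0, 0, 0, 0, -0.2], [0, 0, 0, 0, -0.2], [0, 0, 0, 0, -0.2]])

```text
time_s: 13.0
position: [0.6261, -0.1357, 0.0105]
tool_rot: [3.137, -0.0, 1.433]
contact_force: [0.2, 0.4, 5.8]
gripper_width: 0.0638
```

servo_tool(steps=[[0, 0, -1, 0, -0.2], [0, 0, -3, 0, -0.2], [0, 0, -4.5, 0, -0.2], [0, 0, -4, 0, -0.2], [0, 0, 0, 0, -0.2]])

```text
time_s: 13.62
position: [0.6269, -0.1358, 0.1378]
tool_rot: [3.133, 0.0, 1.433]
contact_force: [-0.2, -0.1, -1.0]
gripper_width: 0.0634
```

```bash
python3 - <<'E'
from h import *
u=np.array([.353,.935]);red=np.array([.574,.261])
st=arm.sense();print(st['position'])
for k in (42,84): print(k, red-u*(k+4)/1000)
t=red-u*.046
plan([t[0],t[1],.133],1.209,fing=-.2,maxrow=5)
E
```

```text
[ 0.62690629 -0.13578203  0.13775393]
42 [0.557762 0.21799 ]
84 [0.542936 0.17872 ]
yaw end 1.209
[[4.26, -1.46, 0.06, 0.028, -0.2], [4.22, -1.58, 0.06, 0.028, -0.2], [4.17, -1.7, 0.06, 0.028, -0.2], [4.12, -1.82, 0.06, 0.028, -0.2], [4.07, -1.93, 0.06, 0.028, -0.2]]
[[4.02, -2.04, 0.06, 0.028, -0.2], [3.96, -2.16, 0.06, 0.028, -0.2], [3.89, -2.27, 0.06, 0.028, -0.2]]
```

servo_tool(steps=[[4.3, -1.5, 0, 0.028, -0.2], [4.2, -1.6, 0, 0.028, -0.2], [4.2, -1.7, 0, 0.028, -0.2], [4.1, -1.8, 0, 0.028, -0.2], [4.0, -1.9, 0, 0.028, -0.2]])

```text
time_s: 14.25
position: [0.579, 0.0859, 0.1316]
tool_rot: [-3.139, 0.002, 1.292]
contact_force: [-0.0, 0.2, -1.2]
gripper_width: 0.0635
```

servo_tool(steps=[[4.0, -2.05, 0, 0.028, -0.2], [3.9, -2.15, 0, 0.028, -0.2], [3.7, -2.25, 0, 0.028, -0.2], [0, 0, 0, 0, -0.2], [0, 0, 0, 0, -0.2]])

```text
time_s: 14.88
position: [0.5535, 0.2139, 0.1318]
tool_rot: [-3.14, 0.003, 1.209]
contact_force: [-0.7, -1.3, -0.8]
gripper_width: 0.0634
```

```bash
python3 - <<'E'
from h import *
u=np.array([.353,.935]);red=np.array([.574,.261])
t=red-u*.048
plan([t[0],t[1],.02],1.209,fing=-.2,n=1)
E
```

```text
yaw end 1.209
[[0.34, 0.26, 11.18, 0.0, -0.2]]
```

servo_tool(steps=[[0.15, 0.25, 4, 0, -0.2], [0, 0, 4, 0, -0.2], [0, 0, 2.5, 0, -0.2], [0, 0, 0.8, 0, -0.2], [0, 0, 0, 0, -0.2]])

```text
time_s: 15.5
position: [0.5573, 0.2142, 0.02]
tool_rot: [-3.141, 0.001, 1.207]
contact_force: [-0.0, -0.0, -1.2]
gripper_width: 0.0636
```

servo_tool(steps=[[0, 0, 0.4, 0, -0.2], [0, 0, 0.2, 0, -0.2], [0, 0, 0, 0, -0.2]])

```text
time_s: 15.88
position: [0.5579, 0.2158, 0.0155]
tool_rot: [3.14, -0.001, 1.209]
contact_force: [-0.3, -0.2, 2.2]
gripper_width: 0.0638
```

servo_tool(steps=[[0, 0, 0.1, 0, -0.2], [0, 0, 0, 0, -0.2]])

```text
time_s: 16.12
position: [0.5579, 0.2159, 0.0154]
tool_rot: [3.14, -0.001, 1.209]
contact_force: [-1.7, -1.4, 8.1]
gripper_width: 0.0635
```

servo_tool(steps=[[0, 0, -0.1, 0, -0.2], [0.3, 0, 0, 0, -0.2], [0.1, 0, 0, 0, -0.2], [0, 0, 0, 0, -0.2]])

```text
time_s: 16.62
position: [0.559, 0.218, 0.0155]
tool_rot: [3.14, 0.002, 1.208]
contact_force: [-1.7, -3.1, 7.6]
gripper_width: 0.0634
```

servo_tool(steps=[[0.15, 0, 0, 0, -0.2], [0, 0, 0, 0, -0.2]])

```text
time_s: 16.88
position: [0.5596, 0.2193, 0.0155]
tool_rot: [3.14, 0.002, 1.208]
contact_force: [-1.7, -3.4, 8.4]
gripper_width: 0.0634
```

servo_tool(steps=[[0, 0, -0.15, 0, -0.2], [0.15, 0, 0, 0, -0.2], [0, 0, 0, 0, -0.2]])

```text
time_s: 17.25
position: [0.5591, 0.2214, 0.0155]
tool_rot: [-3.141, 0.002, 1.209]
contact_force: [-1.2, -1.7, 2.0]
gripper_width: 0.0634
```

servo_tool(steps=[[0.1, 0, 0, 0, -0.2], [0, 0, 0, 0, -0.2]])

```text
time_s: 17.5
position: [0.5591, 0.2215, 0.0155]
tool_rot: [-3.141, 0.003, 1.209]
contact_force: [-3.1, -3.5, 3.8]
gripper_width: 0.0635
```

servo_tool(steps=[[0, 0, 0, 0, 0.8], [0, 0, 0, 0, 0.8], [0, 0, 0, 0, 0.8]])

```text
time_s: 17.88
position: [0.56, 0.2239, 0.0158]
tool_rot: [-3.142, -0.001, 1.209]
contact_force: [-0.3, 0.2, 0.4]
gripper_width: 0.0772
```

servo_tool(steps=[[0, 0, -1, 0, 0.8], [0, 0, -4, 0, 0.9], [0, 0, -5, 0, 1], [0, 0, -4, 0, 1], [0, 0, 0, 0, 1]])

```text
time_s: 18.5
position: [0.5626, 0.2251, 0.1611]
tool_rot: [3.134, -0.007, 1.209]
contact_force: [-0.3, 0.7, -0.6]
gripper_width: 0.0856
```

```bash
python3 - <<'E'
from h import *
st,im=look('vial_yellow',.029,'w5')
plan([.466,-.123,.15],np.radians(74),maxrow=5.2)
E
```

```text
tcp [0.5626 0.2251 0.1611] rot [ 3.134 -0.007  1.209]
spot [281. 202.] 0.62 [0.5612 0.2227]
spot [459. 278.] 0.61 [0.7036 0.0802]
reg 0.75 [458. 279.] [0.7011 0.0783] ang -116.0 rect [699.2  75.1] [75. 52.] 53.5
reg 0.72 [538. 323.] [ 0.773  -0.0119] ang -85.1 rect [766.5 -36.2] [165.  55.] 85.4
reg 0.7 [279. 202.] [0.5574 0.2215] ang -20.0 rect [558.8 219.9] [44. 68.] 66.5
yaw end 1.292
[[-5.09, 0.5, 0.07, -0.012, 1.0], [-5.1, 0.44, 0.07, -0.012, 1.0], [-5.1, 0.38, 0.07, -0.012, 1.0], [-5.11, 0.32, 0.07, -0.012, 1.0], [-5.11, 0.26, 0.07, -0.012, 1.0]]
[[-5.11, 0.2, 0.07, -0.012, 1.0], [-5.11, 0.14, 0.07, -0.012, 1.0]]
```

View pics/w5.png

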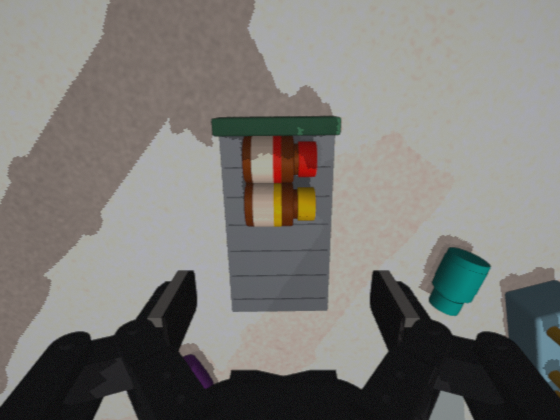

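Red (280,160) and yellow (280,204) lie touching, square and centred. Next: blue.

servo_tool(steps=[[-5.1, 0.5, 0.1, -0.012, 1], [-5.1, 0.45, 0.1, -0.012, 1], [-5.1, 0.4, 0.1, -0.012, 1], [-5.1, 0.3, 0.1, -0.012, 1], [-5.1, 0.25, 0.1, -0.012, 1]])

```text
time_s: 19.27
position: [0.4914, -0.0256, 0.1492]
tool_rot: [-3.139, 0.001, 1.269]
contact_force: [0.4, -0.3, -0.6]
gripper_width: 0.0856
```

servo_tool(steps=[[-5.1, 0.2, 0, -0.012, 1], [-5.1, 0.15, 0, -0.012, 1], [0, 0, 0, 0, 1], [0, 0, 0, 0, 1]])

```text
time_s: 19.77
position: [0.466, -0.1218, 0.1497]
tool_rot: [-3.139, -0.001, 1.292]
contact_force: [0.4, 0.9, -0.0]
gripper_width: 0.0855
```

```bash
python3 - <<'E'
from h import *
look('vial_blue',.024,'w6')
E
```

```text
tcp [ 0.466  -0.1218  0.1497] rot [-3.139e+00 -1.000e-03  1.292e+00]
spot [118.  40.] 0.9 [0.3778 0.0397]
spot [291. 207.] 0.89 [ 0.4708 -0.1301]
reg 0.87 [288. 206.] [ 0.4704 -0.1266] ang -17.0 rect [ 472.3 -127.5] [44. 68.] 74.1
reg 0.56 [119.  41.] [0.3781 0.0397] ang -71.7 rect [378.4  39.5] [46. 71.] 3.6
```

View pics/w6.png

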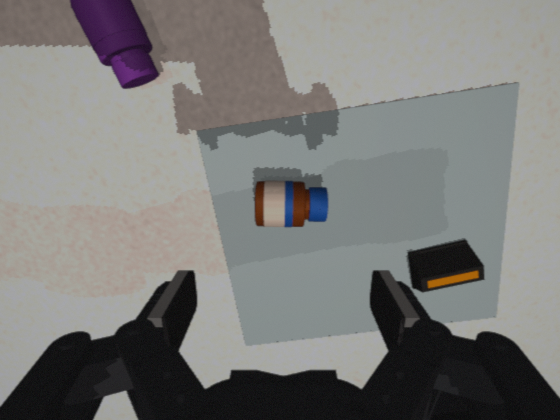

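Blue is at (291,205) and level; purple is clearly off at (118,40).

servo_tool(steps=[[-0.35, 0.75, 4.5, 0, 1], [0, 0, 4.5, 0, 1], [0, 0, 3.4, 0, 1], [0, 0, 1.7, 0, 1], [0, 0, 0, 0, 1]], squeeze=30)

```text
time_s: 20.55
position: [0.472, -0.1261, 0.0084]
tool_rot: [-3.138, -0.001, 1.295]
contact_force: [-0.0, -0.4, 0.2]
gripper_width: 0.0854
```

servo_tool(steps=[[0, 0, 0, 0, -0.2], [0, 0, 0, 0, -0.2], [0, 0, 0, 0, -0.2], [0, 0, 0, 0, -0.2], [0, 0, 0, 0, -0.2]])

```text
time_s: 21.18
position: [0.4743, -0.1277, 0.0109]
tool_rot: [3.139, -0.0, 1.293]
contact_force: [0.6, 1.9, 5.6]
gripper_width: 0.0633
```

servo_tool(steps=[[0, 0, -1, 0, -0.2], [0, 0, -3, 0, -0.2], [0, 0, -4.5, 0, -0.2], [0, 0, -4, 0, -0.2], [0, 0, 0, 0, -0.2]])

```text
time_s: 21.8
position: [0.4755, -0.1286, 0.1382]
tool_rot: [3.134, 0.001, 1.292]
contact_force: [0.1, -0.0, -1.0]
gripper_width: 0.0633
```

```bash
python3 - <<'E'
from h import *
u=np.array([.353,.935]);yel=np.array([.5595,.2215])
st=arm.sense();print(st['position'])
t=yel-u*.048; print(t)
plan([t[0],t[1],.133],1.209,fing=-.2,maxrow=5)
E
```

```text
[ 0.47550824 -0.1285881   0.13821336]
[0.542556 0.17662 ]
yaw end 1.209
[[4.46, -0.28, 0.07, 0.012, -0.2], [4.45, -0.33, 0.07, 0.012, -0.2], [4.45, -0.38, 0.07, 0.012, -0.2], [4.44, -0.44, 0.07, 0.012, -0.2], [4.44, -0.49, 0.07, 0.012, -0.2]]
[[4.43, -0.54, 0.07, 0.012, -0.2], [4.42, -0.59, 0.07, 0.012, -0.2]]
```

servo_tool(steps=[[4.45, -0.3, 0, 0.012, -0.2], [4.45, -0.3, 0, 0.012, -0.2], [4.45, -0.4, 0, 0.012, -0.2], [4.45, -0.4, 0, 0.012, -0.2], [4.4, -0.5, 0, 0.012, -0.2]])

```text
time_s: 22.42
position: [0.5197, 0.0904, 0.133]
tool_rot: [-3.139, 0.002, 1.232]
contact_force: [0.1, 0.3, -2.2]
gripper_width: 0.0635
```

servo_tool(steps=[[4.4, -0.5, 0, 0.012, -0.2], [4.2, -0.6, 0, 0.012, -0.2], [0, 0, 0, 0, -0.2], [0, 0, 0, 0, -0.2]])

```text
time_s: 22.92
position: [0.5385, 0.1731, 0.1331]
tool_rot: [-3.139, 0.003, 1.209]
contact_force: [0.0, -0.8, -1.4]
gripper_width: 0.0636
```

```bash
python3 - <<'E'
from h import *
u=np.array([.353,.935]);yel=np.array([.5595,.2215])
t=yel-u*.048
plan([t[0],t[1],.02],1.209,fing=-.2,n=1)
E
```

```text
yaw end 1.209
[[0.47, 0.25, 11.31, -0.0, -0.2]]
```

servo_tool(steps=[[0.2, 0.25, 4, 0, -0.2], [0, 0, 4, 0, -0.2], [0, 0, 2.7, 0, -0.2], [0, 0, 0.8, 0, -0.2], [0, 0, 0, 0, -0.2]])

```text
time_s: 23.55
position: [0.5426, 0.1741, 0.0196]
tool_rot: [-3.141, 0.001, 1.207]
contact_force: [0.3, 0.8, -0.8]
gripper_width: 0.0635
```

servo_tool(steps=[[0, 0, 0.2, 0, -0.2], [0, 0, 0, 0, -0.2]])

```text
time_s: 23.8
position: [0.5434, 0.1757, 0.0188]
tool_rot: [3.14, -0.001, 1.209]
contact_force: [-0.3, -0.3, -1.5]
gripper_width: 0.0637
```

servo_tool(steps=[[0.2, 0, 0.2, 0, -0.2], [0.2, 0, 0, 0, -0.2], [0, 0, 0, 0, -0.2]])

```text
time_s: 24.18
position: [0.5444, 0.1797, 0.016]
tool_rot: [3.141, -0.001, 1.209]
contact_force: [-0.2, 0.6, 0.2]
gripper_width: 0.0638
```

servo_tool(steps=[[0.15, 0, 0.07, 0, -0.2], [0, 0, 0, 0, -0.2]])

```text
time_s: 24.42
position: [0.5445, 0.1799, 0.016]
tool_rot: [3.141, 0.002, 1.209]
contact_force: [-2.0, -1.4, 7.4]
gripper_width: 0.0634
```

servo_tool(steps=[[0.1, 0, 0, 0, -0.2], [0, 0, 0, 0, -0.2]])

```text
time_s: 24.68
position: [0.5451, 0.1807, 0.016]
tool_rot: [3.141, 0.002, 1.208]
contact_force: [-1.9, -2.0, 5.3]
gripper_width: 0.0634
```

servo_tool(steps=[[0.1, 0, -0.05, 0, -0.2], [0, 0, 0, 0, -0.2]])

```text
time_s: 24.92
position: [0.5456, 0.182, 0.016]
tool_rot: [3.141, 0.001, 1.209]
contact_force: [-1.0, -2.7, 4.9]
gripper_width: 0.0634
```

servo_tool(steps=[[0.1, 0, 0, 0, -0.2], [0, 0, 0, 0, -0.2]])

```text
time_s: 25.18
position: [0.5456, 0.182, 0.016]
tool_rot: [3.141, 0.002, 1.208]
contact_force: [-2.4, -3.4, 6.4]
gripper_width: 0.0631
```

Contact. Release, then go to the chock.

servo_tool(steps=[[0, 0, 0, 0, 0.8], [0, 0, 0, 0, 0.8], [0, 0, 0, 0, 0.8]])

```text
time_s: 25.55
position: [0.5455, 0.184, 0.0153]
tool_rot: [-3.141, -0.001, 1.209]
contact_force: [-0.7, -0.5, 0.2]
gripper_width: 0.0771
```

servo_tool(steps=[[0, 0, -1, 0, 0.8], [0, 0, -4, 0, 0.9], [0, 0, -5, 0, 1], [0, 0, -4, 0, 1], [0, 0, 0, 0, 1]])

```text
time_s: 26.18
position: [0.5484, 0.1852, 0.1606]
tool_rot: [3.134, -0.007, 1.209]
contact_force: [0.1, -0.1, -0.5]
gripper_width: 0.0853
```

```bash
python3 - <<'E'
from h import *
st,im=look('vial_blue',.029,'w7')
plan([.598,-.237,.15],np.radians(86),maxrow=5.2)
E
```

```text
tcp [0.5484 0.1852 0.1606] rot [ 3.134 -0.007  1.209]
spot [190. 360.] 0.89 [0.3832 0.0445]
spot [279. 207.] 0.68 [0.5434 0.1791]
reg 0.87 [277. 203.] [0.5445 0.1813] ang -19.4 rect [545.4 180.7] [44. 68.] 69.2
reg 0.87 [198. 358.] [0.3939 0.0449] ang -97.0 rect [394.2  44.3] [30. 79.] 3.4
yaw end 1.501
[[-4.16, 2.2, 0.06, -0.032, 1.0], [-4.23, 2.07, 0.06, -0.032, 1.0], [-4.29, 1.93, 0.06, -0.032, 1.0], [-4.35, 1.79, 0.06, -0.032, 1.0], [-4.41, 1.65, 0.06, -0.032, 1.0]]
[[-4.46, 1.5, 0.06, -0.032, 1.0], [-4.5, 1.36, 0.06, -0.032, 1.0], [-4.55, 1.21, 0.06, -0.032, 1.0], [-4.58, 1.06, 0.06, -0.032, 1.0]]
```

View pics/w7.png

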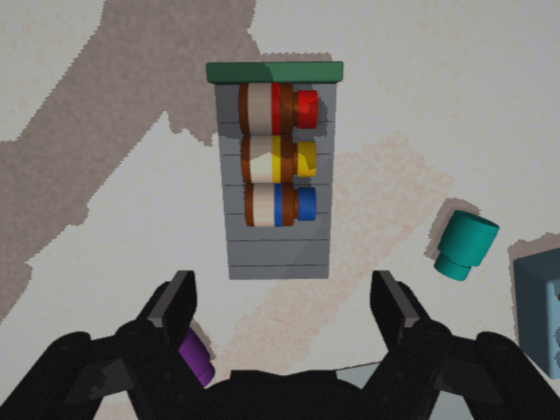

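The row red (280,108), yellow (280,160), blue (280,205) is touching and centred. Next: the chock.

servo_tool(steps=[[-4.2, 2.2, 0.1, -0.032, 1], [-4.2, 2.1, 0.1, -0.032, 1], [-4.3, 1.9, 0.1, -0.032, 1], [-4.35, 1.8, 0.1, -0.032, 1], [-4.4, 1.65, 0.1, -0.032, 1]])

```text
time_s: 26.95
position: [0.5737, -0.0518, 0.1487]
tool_rot: [-3.138, 0.0, 1.37]
contact_force: [0.9, -0.5, 0.5]
gripper_width: 0.0853
```

servo_tool(steps=[[-4.45, 1.5, 0, -0.032, 1], [-4.5, 1.35, 0, -0.032, 1], [-4.55, 1.2, 0, -0.032, 1], [-4.6, 1.05, 0, -0.032, 1], [0, 0, 0, 0, 1]])

```text
time_s: 27.58
position: [0.5951, -0.2442, 0.1477]
tool_rot: [-3.137, 0.003, 1.487]
contact_force: [-0.7, -0.1, 0.1]
gripper_width: 0.0853
```

servo_tool(steps=[[0, 0, 0, 0, 1], [0, 0, 0, 0, 1]])

```text
time_s: 27.82
position: [0.5976, -0.2345, 0.15]
tool_rot: [-3.14, -0.002, 1.5]
contact_force: [0.1, 0.8, -0.6]
gripper_width: 0.0853
```

```bash
python3 - <<'E'
from h import *
st,im=look('chock',.033,'w8')
# orange stripe on top z=.033
h=cv2.cvtColor(im,cv2.COLOR_BGR2HSV)
m=cv2.inRange(h,(8,150,120),(25,255,255)); 
n,lab,s,c=cv2.connectedComponentsWithStats(m)
for i in range(1,n):
    if s[i,4]>150:
        ys,xs=np.nonzero(lab==i);P=np.array([px2w('wrist',(x,y),.033,st)[:2] for x,y in zip(xs,ys)])*1000
        r=cv2.minAreaRect(P.astype(np.float32));print('orange',c[i].round(),s[i],P.mean(0).round(1),np.round(r[0],1),np.round(r[1],1),r[2])
E
```

```text
tcp [ 0.5976 -0.2345  0.15  ] rot [-3.14e+00 -2.00e-03  1.50e+00]
spot [290. 201.] 0.69 [ 0.6033 -0.2325]
orange [290. 210.] [263 205  54  10 443] [ 602.8 -240.9] [ 602.6 -240.9] [ 7.8 47.8] 88.30699920654297
```

View pics/w8.png

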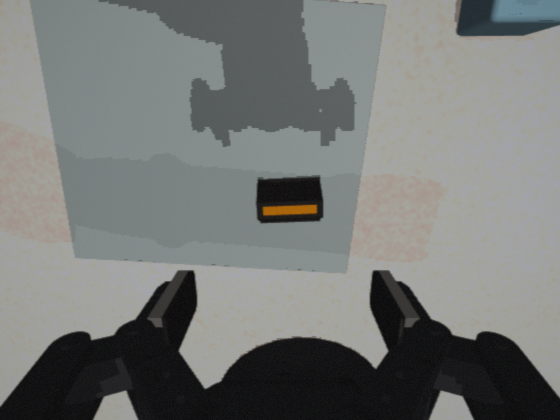

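The chock's stripe is at (290,210), turned about 2° from the gripper. I'll correct that on the way down.

servo_tool(steps=[[-0.6, 0.55, 4.5, -0.04, 1], [0, 0, 4.5, 0, 1], [0, 0, 3.4, 0, 1], [0, 0, 1.6, 0, 1], [0, 0, 0, 0, 1]], squeeze=30)

```text
time_s: 28.6
position: [0.6022, -0.2429, 0.0099]
tool_rot: [-3.14, -0.001, 1.537]
contact_force: [0.3, -0.2, -0.1]
gripper_width: 0.0854
```

servo_tool(steps=[[0, 0, 0, 0, -0.25], [0, 0, 0, 0, -0.25], [0, 0, 0, 0, -0.25], [0, 0, 0, 0, -0.25], [0, 0, 0, 0, -0.25]])

```text
time_s: 29.22
position: [0.6044, -0.2438, 0.0129]
tool_rot: [3.138, 0.001, 1.537]
contact_force: [0.0, 0.4, 7.7]
gripper_width: 0.0593
```

servo_tool(steps=[[0, 0, -1, 0, -0.25], [0, 0, -3, 0, -0.25], [0, 0, -4.5, 0, -0.25], [0, 0, -4, 0, -0.25], [0, 0, 0, 0, -0.25]])

```text
time_s: 29.85
position: [0.6054, -0.2439, 0.1403]
tool_rot: [3.133, 0.003, 1.537]
contact_force: [0.5, -0.3, -0.4]
gripper_width: 0.0593
```

```bash
python3 - <<'E'
from h import *
u=np.array([.353,.935]);b=np.array([.5455,.182])
st=arm.sense();print(st['position'])
t=b-u*.049; print(t)
plan([t[0],t[1],.135],1.209,fing=-.25,maxrow=5)
E
```

```text
[ 0.60539738 -0.24389811  0.14034852]
[0.528203 0.136185]
yaw end 1.209
[[4.72, -1.13, 0.07, 0.041, -0.25], [4.67, -1.32, 0.07, 0.041, -0.25], [4.61, -1.51, 0.07, 0.041, -0.25], [4.54, -1.7, 0.07, 0.041, -0.25], [4.47, -1.88, 0.07, 0.041, -0.25]]
[[4.39, -2.06, 0.07, 0.041, -0.25], [4.3, -2.24, 0.07, 0.041, -0.25], [4.2, -2.41, 0.07, 0.041, -0.25]]
```

servo_tool(steps=[[4.7, -1.1, 0, 0.041, -0.25], [4.65, -1.3, 0, 0.041, -0.25], [4.6, -1.5, 0, 0.041, -0.25], [4.5, -1.7, 0, 0.041, -0.25], [4.4, -1.9, 0, 0.041, -0.25]])

```text
time_s: 30.48
position: [0.5527, -0.006, 0.1342]
tool_rot: [-3.139, 0.001, 1.33]
contact_force: [0.3, -1.0, -0.2]
gripper_width: 0.0593
```

servo_tool(steps=[[4.4, -2.05, 0, 0.041, -0.25], [4.2, -2.25, 0, 0.041, -0.25], [4.0, -2.4, 0, 0.041, -0.25], [0, 0, 0, 0, -0.25], [0, 0, 0, 0, -0.25]])

```text
time_s: 31.1
position: [0.524, 0.1314, 0.1345]
tool_rot: [-3.14, 0.002, 1.209]
contact_force: [0.1, -1.1, -1.3]
gripper_width: 0.0594
```

```bash
python3 - <<'E'
from h import *
u=np.array([.353,.935]);b=np.array([.5455,.182])
t=b-u*.051
st,im=look('chock',.1,'w9')
plan([t[0],t[1],.02],1.209,fing=-.25,n=1)
E
```

```text
tcp [0.524  0.1314 0.1345] rot [-3.140e+00  2.000e-03  1.209e+00]
spot [284. 258.] 0.92 [0.5211 0.121 ]
reg 0.9 [280. 263.] [0.5193 0.1179] ang 161.2 rect [518.9 117.5] [61. 86.] 70.9
yaw end 1.209
[[0.48, 0.09, 11.49, -0.003, -0.25]]
```

View pics/w9.png

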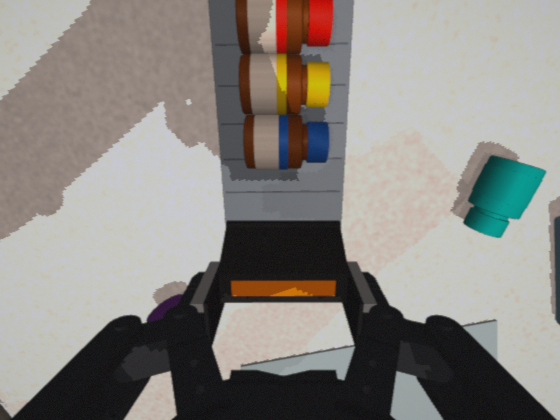

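The chock is held level and square to the row; its stripe is at (284,289). Lower it clear of blue.

servo_tool(steps=[[0.2, 0.05, 4, 0, -0.25], [0, 0, 4, 0, -0.25], [0, 0, 2.7, 0, -0.25], [0, 0, 0.8, 0, -0.25], [0, 0, 0, 0, -0.25]])

```text
time_s: 31.88
position: [0.5262, 0.1334, 0.0206]
tool_rot: [-3.141, 0.0, 1.208]
contact_force: [0.6, -0.1, -0.8]
gripper_width: 0.0592
```

servo_tool(steps=[[0, 0, 0.2, 0, -0.25], [0, 0, 0.1, 0, -0.25], [0, 0, 0, 0, -0.25]])

```text
time_s: 32.25
position: [0.5263, 0.1342, 0.0182]
tool_rot: [3.141, -0.001, 1.209]
contact_force: [-0.1, 0.2, -0.3]
gripper_width: 0.0592
```

servo_tool(steps=[[0, 0, 0.1, 0, -0.25], [0, 0, 0, 0, -0.25]])

```text
time_s: 32.5
position: [0.5263, 0.1342, 0.0179]
tool_rot: [3.14, -0.0, 1.209]
contact_force: [-1.8, -1.1, 5.8]
gripper_width: 0.0587
```

servo_tool(steps=[[0, 0, 0.1, 0, -0.25], [0, 0, 0, 0, -0.25]])

```text
time_s: 32.75
position: [0.5263, 0.1342, 0.0178]
tool_rot: [3.14, 0.0, 1.209]
contact_force: [-4.6, -1.5, 11.1]
gripper_width: 0.0594
```

servo_tool(steps=[[0, 0, -0.15, 0, -0.25], [0.5, 0, 0, 0, -0.25], [0.4, 0, 0, 0, -0.25], [0, 0, 0, 0, -0.25]])

```text
time_s: 33.25
position: [0.5302, 0.1425, 0.0179]
tool_rot: [3.14, -0.0, 1.209]
contact_force: [-0.4, -1.1, 5.2]
gripper_width: 0.0594
```

servo_tool(steps=[[0.2, 0, 0, 0, -0.25], [0, 0, 0, 0, -0.25]])

```text
time_s: 33.5
position: [0.5307, 0.1436, 0.0179]
tool_rot: [3.14, 0.001, 1.208]
contact_force: [-0.7, -3.5, 7.0]
gripper_width: 0.0596
```

servo_tool(steps=[[0.15, 0, 0, 0, -0.25], [0, 0, 0, 0, -0.25]])

```text
time_s: 33.75
position: [0.5312, 0.1448, 0.0179]
tool_rot: [3.14, 0.001, 1.208]
contact_force: [-1.2, -3.2, 7.3]
gripper_width: 0.0593
```

servo_tool(steps=[[0.15, 0, -0.05, 0, -0.25], [0, 0, 0, 0, -0.25]])

```text
time_s: 34.0
position: [0.5316, 0.1466, 0.0179]
tool_rot: [3.14, 0.0, 1.208]
contact_force: [0.3, -3.0, 4.6]
gripper_width: 0.059
```

servo_tool(steps=[[0.15, 0, 0, 0, -0.25], [0, 0, 0, 0, -0.25]])

```text
time_s: 34.25
position: [0.5316, 0.1468, 0.0179]
tool_rot: [3.141, 0.003, 1.208]
contact_force: [-1.2, -4.3, 6.9]
gripper_width: 0.0587
```

servo_tool(steps=[[0.1, 0, -0.05, 0, -0.25], [0, 0, 0, 0, -0.25]])

```text
time_s: 34.5
position: [0.5316, 0.1468, 0.0179]
tool_rot: [3.141, 0.004, 1.208]
contact_force: [-1.2, -5.4, 4.9]
gripper_width: 0.0589
```

servo_tool(steps=[[0.15, 0, 0, 0, -0.25], [0, 0, 0, 0, -0.25]])

```text
time_s: 34.75
position: [0.5316, 0.1469, 0.0179]
tool_rot: [-3.141, 0.007, 1.207]
contact_force: [-2.9, -6.7, 7.9]
gripper_width: 0.0594
```

servo_tool(steps=[[-0.1, 0, 0, 0, -0.25], [0, 0, 0, 0, 0.8], [0, 0, 0, 0, 0.8], [0, 0, 0, 0, 0.8], [0, 0, 0, 0, 0.8]])

```text
time_s: 35.38
position: [0.5318, 0.1505, 0.0179]
tool_rot: [-3.141, -0.0, 1.209]
contact_force: [0.3, -0.6, -0.8]
gripper_width: 0.0774
```

servo_tool(steps=[[0, 0, -1, 0, 0.8], [0, 0, -4, 0, 0.9], [0, 0, -5, 0, 1], [0, 0, -4, 0, 1], [-2.5, 0, -2, 0, 1]])

```text
time_s: 36.0
position: [0.5245, 0.1297, 0.182]
tool_rot: [3.137, -0.005, 1.213]
contact_force: [1.2, 0.9, -0.4]
gripper_width: 0.0856
```

servo_tool(steps=[[0, 0, 0, 0, 1], [0, 0, 0, 0, 1]])

```text
time_s: 36.25
position: [0.5227, 0.1271, 0.1777]
tool_rot: [-3.141, -0.0, 1.209]
contact_force: [0.5, 0.2, -0.4]
gripper_width: 0.0856
```

```bash
python3 - <<'E'
from h import *
st=arm.sense();im=arm.capture('wrist');cv2.imwrite('pics/w10.png',im)
print(st['position'],st['tool_rot'])
u=np.array([.353,.935]);v=np.array([.935,-.353]);f=np.array([.581,.2808])
for l,z in [('vial_red',.029),('vial_yellow',.029),('vial_blue',.029),('chock',.008)]:
    for d in arm.spot_point('wrist',l)[:2]:
        P=px2w('wrist',d['centre'],z,st)[:2]-f; print(l,round(d['conf'],2),'along',round(-P@u*1000,1),'across',round(P@v*1000,1))
cv2.imwrite('pics/w10c.png',cv2.resize(im[20:300,150:420],None,fx=2.1,fy=2.1))
E
```

```text
[0.52270192 0.12710001 0.17767993] [-3.14079769e+00 -2.09541702e-04  1.20911277e+00]
vial_red 0.71 along 22.3 across 1.7
vial_yellow 0.84 along 61.8 across 2.1
vial_yellow 0.6 along 152.6 across 184.8
vial_blue 0.92 along 293.3 across -101.7
vial_blue 0.61 along 105.3 across 0.8
chock 0.62 along 141.2 across 0.4
```

View pics/w10c.png

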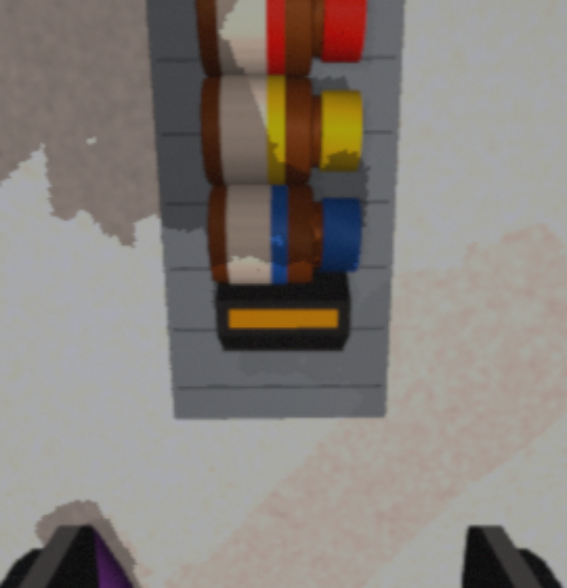

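The crop shows red, yellow and blue touching, with the chock snug against blue (stripe at crop pixel (283,318)) and square. Measured distances from the stop are 22/62/105/141 mm, against 21/63/105/140 mm ideal. All are within about 2 mm of centre, and the gripper is clear. Handing in.

```bash
python3 -c "
from workcell import arm
print(arm.sign_off())"
```

```text
the job is handed in; nothing more can be done
None
```

I laid the red, yellow and blue vials on their sides in a row from the green stop. The chock sits flat and snug against blue, and I let go of everything. The job was handed in at about 36.5 s, with the gripper open and about 17 cm above the work surface.

| Item | Distance from stop, measured (mm) | Ideal (mm) | Off centre (mm) |
|---|---|---|---|
| Red | 22 | 21 | 1.7 |
| Yellow | 62 | 63 | 2.1 |
| Blue | 105 | 105 | 0.8 |
| Chock | 141 | 140 | 0.4 |

- **Contact:** I slid each piece in until the side force showed it had met its neighbour. The last picture shows the vials touching and the chock parallel to blue, flush against it.
- **Forces:** Contact forces read after each move stayed under about 13 N.
- **Not checked:** The last picture cuts off the top of the stop, so red against the stop is confirmed by the earlier pictures and the measurement. I did not measure the tube rack, mouse and bottle again at the end, but the arm never went near them.
- **Network reports:** The networks also reported the turquoise and purple look-alikes. I ruled them out by colour, and no check on the vials or chock failed.

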